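# Load furniture feet into a sprung glue-up jig

## Task

Load the sprung glue-up jig: draw its slide out by the tab to the marked line so that the locking pin drops and holds it open, then stand every wooden foot upright, spigot up, in a slot of its own between the jaw and the fence. When all are in, lift the pin clear of the slide so that the sprung jaw closes and grips the feet against the fence, leave the pin standing in its bore on top of the slide, and leave the bottle, the tin and the sanding block where they are.

Things in the scene. Friction and masses are not known exactly. Their poses are not given: they have to be found in the camera images.
- jig: fixed glue-up jig; origin on the bench, x away from the robot (yaw up to 0.12 rad), z up. Wooden base 12 mm thick: wide part x -30 to 125, y -170 to 170 mm; tongue 90 mm wide forward to x -95. Fence face at x = 100, top 42 mm high. Six dividers 6 mm thick, same height, run 36 mm forward of it: five slots 58 mm wide. Before them a sprung jaw bar along y, 20 mm thick, top 42 mm high
- slide (a joint): sprung slide (tab, blade, jaw bar in one) drawn out towards the robot (jig -x), m: 0 in, 0.060 end stop. Mark at 0.045: black line on the blade level with the bridge's front edge, lock hole (20 mm square) under the pin, which falls 20 mm; let go, it rests on the pin at about 0.041. Pulls in with 4 N + 120 N/m, damping 40 N s/m. Jaw face to fence: 40 mm + this, so it grips feet at 0.012
- tab (a point): middle of the top edge of the slide's pull tab, 105 mm above the bench: upright steel plate 10 mm thick in the jig's x, 50 mm wide in y, 91 mm high; at x = -115 mm in the jig when the slide is in, and moves with it. 50 mm clear behind it to the bridge when in, more when drawn out
- pin: loose locking pin upright in the bore: shank 16 mm in diameter, 58 mm long, black head 32 mm in diameter, 30 mm high, 120 g. Origin: lower tip; z up. At the start the tip rests on the blade, 32 mm above the bench; locked it is on the base at 12 mm, the head 4 mm above the bridge. The sprung slide jams it lightly: up to about 15 N to lift it out. Blade top: 32 mm
- bore (a point): upper mouth of the pin's bore (18.5 mm in diameter) on top of the grey bridge, 66 mm above the bench. The bridge stands over the slide's blade, x = -60 to -30 mm in the jig, 72 mm wide in y. With the slide in, the black mark line is hidden under it
- foot0: one of up to five identical pale wooden feet (some may be absent), about 90 g: square plinth 52 x 52 mm, 34 mm high, with a round spigot 24 mm in diameter, 50 mm long, upright on its middle (84 mm in all). Stands plinth down on the bench at any yaw. Origin: centre of the underside; z up the spigot; x, y square to the plinth's sides
- foot1: as foot0; may be absent
- foot2: as foot0; may be absent
- foot3: as foot0; may be absent
- foot4: as foot0; may be absent
- slot0 (a point): where a foot's origin rests in this slot when gripped: on the base, 12 mm above the bench, 26 mm before the fence. y = -128 mm in the jig
- slot1 (a point): as slot0, another slot. y = -64 mm in the jig
- slot2 (a point): as slot0, another slot. y = 0 mm in the jig
- slot3 (a point): as slot0, another slot. y = 64 mm in the jig
- slot4 (a point): as slot0, another slot. y = 128 mm in the jig
- glue_bottle: bystander: white glue bottle, 64 mm in diameter, 170 mm high; origin at the underside
- tin: bystander: metal tin, 90 mm in diameter, 100 mm high; origin at the underside
- sanding_block: bystander: yellow sanding block 70 x 120 x 35 mm; origin at the underside
Mind the look-alikes: they are no part of the job. Leave any blue, red or turquoise look-alike of the foot4 alone.

How it is judged:
By the outcome, as a careful person would: the job done as asked, in the order asked, and still so for the second after the job is handed in, with the robot touching nothing.
Of foot0, foot1, foot2, foot3, foot4 only 3 to 5 are there at a start; the rules pass over those that are not, and their reading is None.
At some moment in a run one of foot0, foot1, foot2, foot3, foot4 may be knocked a few centimetres aside while the robot is not near it.
Once in a run the grip may slacken for a moment while it holds something.
It also fails if it takes over 210 s, if anything falls off the work surface, if the arm or the gripper's body presses on something with over 40 N, if the wrist force passes 120 N, or if a joint passes its speed limit or range.

## Robot

A 7-joint arm with a two-finger parallel gripper is mounted at the origin on the work surface. World frame = base frame: x ahead of the robot, y to its left, z up, the work surface at z = 0. Lengths are in mm, angles in rad, forces in N, time in s.
With the tool pointing down it reaches from about 400 to 875 mm from the base axis. Payload 4.4 kg.
Tool frame: the origin (TCP) lies between the finger pads; the fingertips stand 17 mm ahead of it and the grasp point (between the pads) lies 2 mm behind it; z points along the fingers, y is the line along which they close (so a half turn about z gives the same grasp; the last joint's range is limited). The gripper opens to 85 mm and grips with 20 to 120 N. Pads are 22 mm wide; open, the fingers measure 114 mm over their backs; the gripper's body (76 mm by 85 mm) begins 54 mm behind the grasp point. The pads swing forward as they close: fully open they stand 13 mm farther back than shut.
Start: joints at [-1.35, 0.628, 0.038, 1.517, -0.027, 0.996, -0.02], TCP at [183.85, 623.472, 218.813] pointing down, gripper open.
Joint ranges: [-3.06, 3.06], [-0.37, 2.12], [-1.25, 1.32], [0.18, 2.47], [-1.1, 4.24], [0.23, 1.98], [-2.94, 2.94]. Speed limits (rad/s): [2.57, 2.57, 3.14, 3.14, 3.14, 3.14, 3.14].

## Interface

Orientations are given as [roll, pitch, yaw] about the fixed x, y, z axes, in that order (R = Rz(yaw) Ry(pitch) Rx(roll)).
In Python, from cell import sensors, get_image, ctrl gives the robot as it stands.
- The arm moves only by the tool send_rows, never from a script. Its argument "series" is a list of rows, each a list of 3 entries, a list of its own where there are three numbers: the finger opening in mm, from 0 to 85.4, then the shift along the world's x, y, z in units of 60 mm (1.0 is 60 mm), then the turn, a rotation vector about the world's x, y, z in units of 5 degrees (1.0 is 5 degrees). A call has 1 to 8 rows; each row shifts and turns the commanded pose from where the row before left it; what a row does not reach is not made up. A row lasts 1/8 s, in which the tool goes at most 62.5 mm and 10.7 degrees, less where a joint would pass 70% of its speed; a pose out of reach is approached as far as the arm can. A call is refused whole if a number of a shift passes 1 or a number of a turn 1, either way. A call with a gripper value outside its range is refused whole. The fingers move at their own pace and stop on an object; the grip force is fixed at half the most. Time passes only in rows, so rows that do not move let the fingers close. It gives the time, the measured TCP pose, the force, the opening and the grip force at its end, in the units of the state.
- sensors.read_state(): the state, without advancing time (a new reading comes with each control period).
- get_image(name): name is "side" or "top" or "wrist"; returns a dict with "img" (384x512x3 uint8, red, green, blue), "depth" (384x512 float32, mm along the optical axis (not along the pixel's ray), 0 where there is no reading), "vfov" (degrees; the focal length in pixels is half the picture's height over the tangent of half this angle, whatever the lens; pixels are square), "cx", "cy" (the principal point, pixels), "world_to_cam" (4x4, takes a point from world to camera coordinates). Camera axes: x right, y down, z forward; pixel columns grow to the right and rows downward; lengths in mm; the calibration is good to about 2 mm. A picture is of the moment at which its call begins.
- ctrl.finish_job(): hands the job in; it is judged then, once.
The state is a dict: "clock": time; "qpos": joint angles; "qd": joint speeds; "tau": joint torques, N m; "eef_pos": TCP position; "tool_rot": TCP orientation; "force": force on the tool from outside, world axes, zero at the start; "torque": the same for the moment, N m; "width": finger opening in mm; "gripper_force": force on a finger pad.
Only numpy, scipy, OpenCV 4.12 (cv2) and the standard library are available. Lean on these libraries where they do the work, as an engineer would, in place of code of your own. Each camera call takes 0.05 s, during which the arm holds its last target. There are 200 camera calls.

## Working session

There is one attempt and no reset: what is moved stays moved. The work goes in short steps, Python scripts to look and compute and a tool call to move; the robot and the scene stay as the last step left them, time stands still between calls to the robot, and variables do not carry over. Pictures are saved under pics/ and viewed, at most 14 in all, crops included, and the job is handed in when it is done.

Besides the shell and the picture viewer there is one more tool, called after ">>>" in YAML: its name, and indented under it one key for each argument. send_rows: Moves the arm, as the interface text tells. Its arguments: {"type":"object","properties":{"series":{"type":"array"}},"required":["series"]}

```bash
mkdir -p pics; ls
cat > h.py <<'E'
import numpy as np, cv2
from cell import sensors,get_image,ctrl
def grab(n):
    d=get_image(n); h=d['img'].shape[0]; d['f']=h/2/np.tan(np.radians(d['vfov'])/2); return d
def save(d,fn,crop=None,k=1):
    im=d['img'][:,:,::-1]
    if crop: x0,y0,x1,y1=crop; im=im[y0:y1,x0:x1]
    cv2.imwrite('pics/'+fn,cv2.resize(im,None,fx=k,fy=k,interpolation=cv2.INTER_CUBIC))
def ray(d,u,v,z):
    "pixel -> world point on plane z"
    T=np.linalg.inv(d['world_to_cam']); u=np.atleast_1d(u).astype(float);v=np.atleast_1d(v).astype(float)
    r=np.stack([(u-d['cx'])/d['f'],(v-d['cy'])/d['f'],np.ones_like(u)],1)@T[:3,:3].T
    o=T[:3,3]; return o+r*((z-o[2])/r[:,2])[:,None]
def cloud(d):
    T=np.linalg.inv(d['world_to_cam']); h,w=d['depth'].shape; v,u=np.mgrid[:h,:w]; D=d['depth']
    c=np.stack([(u-d['cx'])/d['f']*D,(v-d['cy'])/d['f']*D,D],-1)
    P=c@T[:3,:3].T+T[:3,3]; P[D==0]=np.nan; return P
def proj(d,p):
    q=d['world_to_cam'][:3,:3]@np.asarray(p,float)+d['world_to_cam'][:3,3]
    return q[:2]/q[2]*d['f']+[d['cx'],d['cy']]
E
python3 - <<'E'
from h import *
s=sensors.read_state(); print({k:np.round(v,3) for k,v in s.items()})
for n in('top','side'):
    d=grab(n); save(d,n+'0.png',k=1.5); print(n,d['f'],d['cx'],d['cy'],np.linalg.inv(d['world_to_cam']).round(2))
E
```

```text
pics
{'clock': np.float64(0.0), 'qpos': array([-1.35 ,  0.629,  0.038,  1.518, -0.027,  0.996, -0.02 ]), 'qd': array([ 0.001,  0.   ,  0.   ,  0.   , -0.001,  0.001, -0.001]), 'tau': array([ 0.0000e+00, -5.6340e+01,  1.2260e+00, -1.9345e+01,  1.1000e-02,
        1.1000e-02,  0.0000e+00]), 'eef_pos': array([183.636, 622.852, 217.889]), 'tool_rot': array([-3.14 , -0.   ,  2.855]), 'force': array([-0.148, -0.665,  0.978]), 'torque': array([ 0.025, -0.003,  0.035]), 'gripper_force': np.float64(0.0), 'width': np.float64(85.562)}
top 376.83942192549966 267.0773226294194 192.9642735123448 [[ 2.00000e-02 -9.90000e-01  1.30000e-01  3.51330e+02]
 [-1.00000e+00 -2.00000e-02 -0.00000e+00 -3.61100e+01]
 [ 1.00000e-02 -1.30000e-01 -9.90000e-01  1.21439e+03]
 [ 0.00000e+00  0.00000e+00  0.00000e+00  1.00000e+00]]
side 409.3734622266379 253.01322344170913 190.66360319733968 [[ 9.9000e-01  6.0000e-02 -9.0000e-02  5.9593e+02]
 [ 1.1000e-01 -5.7000e-01  8.2000e-01 -9.2745e+02]
 [ 0.0000e+00 -8.2000e-01 -5.7000e-01  7.2386e+02]
 [ 0.0000e+00  0.0000e+00  0.0000e+00  1.0000e+00]]
```

View pics/top0.png

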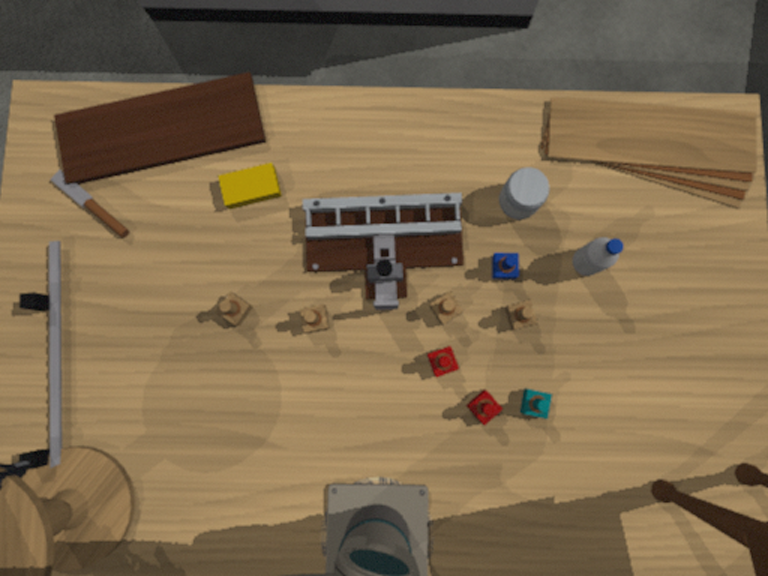

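View pics/side0.png

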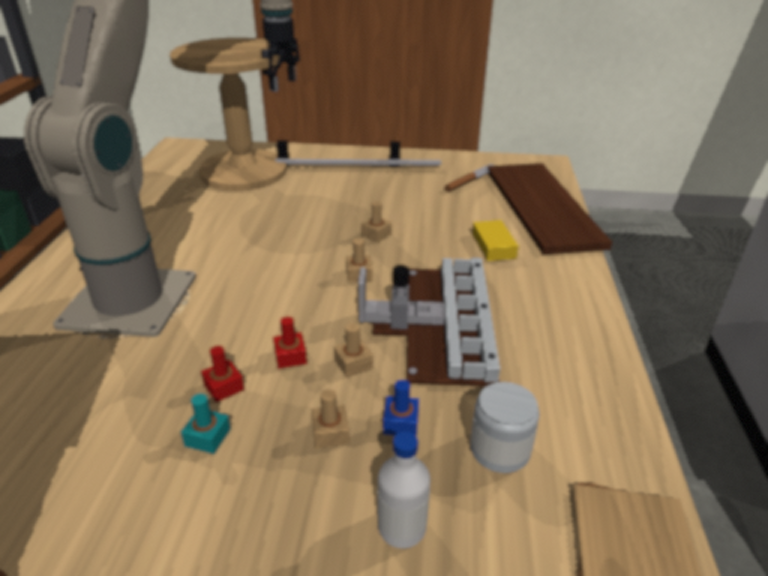

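Top view (768-px): four pale feet at (233,308), (313,317), (445,307) and (520,314). The look-alikes are blue (506,265), red (443,361) and (484,407), and turquoise (537,403). The jig's bridge and pin are at (385,268) and the tab at (386,300). The side view agrees.

```bash
cat >> h.py <<'E'
def feet(d,dbg=False):
    "wooden-like blobs above bench: spigot top centre and plinth yaw from depth"
    P=cloud(d); z=P[...,2]; hsv=cv2.cvtColor(d['img'],cv2.COLOR_RGB2HSV)
    m=((z>14)&(z<100)).astype(np.uint8)
    n,L,st,c=cv2.connectedComponentsWithStats(m); out=[]
    for i in range(1,n):
        if not 60<st[i,4]<1500: continue
        a=L==i; q=P[a]; top=q[q[:,2]>76]; pl=q[(q[:,2]>28)&(q[:,2]<39)]
        if len(top)<4 or len(pl)<20: continue
        r=cv2.minAreaRect(pl[:,:2].astype(np.float32))
        out.append(dict(px=c[i].round(),n=st[i,4],top=top.mean(0).round(1),pl=np.round(r[0],1),size=np.round(r[1],1),yaw=round(((r[2]+45)%90)-45,1),hsv=np.median(hsv[a],0)))
    return out
E
python3 - <<'E'
from h import *
d=grab('top'); P=cloud(d); z=P[...,2]
for f in feet(d): print(f)
# jig: fence/jaw tops
print('bench z',np.nanmedian(z[150:200,120:180]))
box=np.zeros(z.shape,bool); box[120:210,195:315]=1
m=box&(z>37)&(z<47)
n,L,st,c=cv2.connectedComponentsWithStats(m.astype(np.uint8))
for i in range(1,n):
    if st[i,4]>30:
        q=P[L==i]; print(st[i],c[i].round(1),cv2.minAreaRect(q[:,:2].astype(np.float32)),np.median(q[:,2]))
for lo,hi in((60,72),(72,90),(95,125)):
    q=P[box&(z>lo)&(z<hi)]; print(lo,hi,len(q),q.mean(0).round(1) if len(q) else'',np.round(cv2.minAreaRect(q[:,:2].astype(np.float32))[:2],1))
save(d,'jig0.png',(190,120,320,215),6)
E
```

```text
{'px': array([346., 133.]), 'n': np.int32(421), 'top': array([ 697.9, -289. ,   93. ]), 'pl': array([ 689.4, -281. ]), 'size': array([81.9, 25.8]), 'yaw': -32.3, 'hsv': array([90.,  9., 86.])}
{'px': array([337., 176.]), 'n': np.int32(287), 'top': array([ 564.4, -263.4,   84. ]), 'pl': array([ 564.9, -263.2]), 'size': array([52.1, 49.1]), 'yaw': 0.4, 'hsv': array([110., 189., 109.])}
{'px': array([156., 205.]), 'n': np.int32(307), 'top': array([461.1, 310.4,  84. ]), 'pl': array([461.3, 310.9]), 'size': array([52. , 51.7]), 'yaw': -32.7, 'hsv': array([ 17., 115., 119.])}
{'px': array([297., 204.]), 'n': np.int32(282), 'top': array([ 471.1, -136.6,   83.6]), 'pl': array([ 472.3, -137.2]), 'size': array([51.6, 52.3]), 'yaw': 34.1, 'hsv': array([ 17., 116., 136.])}
{'px': array([348., 209.]), 'n': np.int32(290), 'top': array([ 459.4, -295.4,   83.6]), 'pl': array([ 459.6, -295.8]), 'size': array([51.7, 52.2]), 'yaw': 15.3, 'hsv': array([ 17. , 115. , 123.5])}
{'px': array([209., 212.]), 'n': np.int32(293), 'top': array([443.3, 140.8,  84.1]), 'pl': array([444.1, 141.1]), 'size': array([
[... 892 characters left out ...]
top': array([ 107.5, -579.5,   88.4]), 'pl': array([ 105.5, -583.8]), 'size': array([27.3, 36.4]), 'yaw': -26.0, 'hsv': array([ 13., 138.,  54.])}
{'px': array([253., 343.]), 'n': np.int32(323), 'top': array([55.9, -9.2, 88.1]), 'pl': array([48.5, -5.1]), 'size': array([120.2,  40.7]), 'yaw': -4.4, 'hsv': array([17., 26., 65.])}
bench z 0.5175048584383148
[ 202  128  106   30 1494] [255.2 142.2] ((665.696533203125, 1.6412811279296875), (86.75537872314453, 337.9302673339844), 3.3732876777648926) 42.54137692332233
60 72 170 [532.6  -9.4  66.4] [[505.6   1.1]
 [101.9 275.9]]
72 90 73 [465.2 -57.5  83.4] [[464.5   3. ]
 [ 21.4 298.9]]
95 125 163 [514.9  -8.  113.5] [[511.4  -7.9]
 [ 89.9  47.6]]
```

View pics/jig0.png

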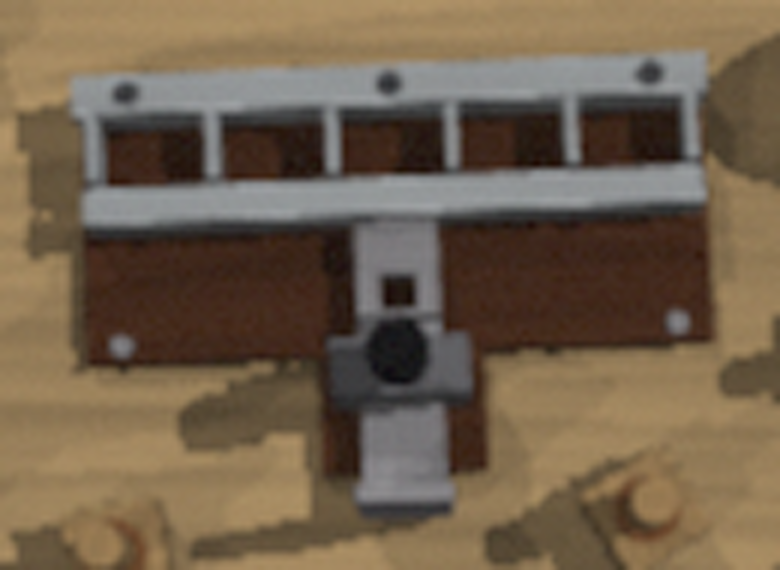

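```bash
cat >> h.py <<'E'
def jig(d):
    P=cloud(d); z=P[...,2]; box=np.zeros(z.shape,bool); box[110:215,195:320]=1
    def rect(m): return cv2.minAreaRect(P[m][:,:2].astype(np.float32))
    return P,z,box,rect
E
python3 - <<'E'
from h import *
d=grab('top'); P,z,box,rect=jig(d)
print('head',P[box&(z>114)&(z<126)].mean(0),rect(box&(z>114)&(z<126)))
m=box&(z>101)&(z<109); m[:195]=0; q=P[m]; print('tab',len(q),q.mean(0),rect(m))
# side-view check
s=grab('side'); Q=cloud(s); w=(Q[...,0]>420)&(Q[...,0]<720)&(abs(Q[...,1])<190)
for lo,hi,x0,x1 in((115,125,500,570),(101,108,440,500),(38,46,600,740)):
    q=Q[w&(Q[...,2]>lo)&(Q[...,2]<hi)&(Q[...,0]>x0)&(Q[...,0]<x1)]; print(lo,len(q),q.mean(0).round(1),np.round(cv2.minAreaRect(q[:,:2].astype(np.float32)),1) if 0 else cv2.minAreaRect(q[:,:2].astype(np.float32)))
# fence back edge line: far points z~42 per column
th=[]
m=box&(z>38)&(z<46)
e=[]
for u in range(206,308):
    v=np.where(m[:,u])[0]
    if len(v): e.append(P[v[0],u,:2])
e=np.array(e); k=np.polyfit(e[:,1],e[:,0],1); print('yaw from fence back',-np.arctan(k[0]),k)
E
```

```text
head [541.09033567  -6.92231023 120.39557649] ((541.0174560546875, -6.4185028076171875), (29.66419792175293, 29.44874382019043), 46.472190856933594)
tab 53 [471.25069603 -10.08250433 105.06274193] ((470.2903137207031, -10.578184127807617), (9.567742347717285, 47.41463851928711), 1.0346251726150513)
115 78 [538.3  -9.7 120.1] ((538.2315673828125, -8.836629867553711), (29.61195182800293, 30.161083221435547), 81.52056884765625)
101 38 [468.6 -13.7 105.8] ((468.2284851074219, -12.067697525024414), (8.228657722473145, 47.65357208251953), 7.2693352699279785)
38 1352 [665.7 -21.4  42.4] ((663.5040893554688, -0.1331939697265625), (82.11825561523438, 341.10693359375), 3.4212472438812256)
yaw from fence back 0.06129781226421972 [-6.13747017e-02  7.06554221e+02]
```

Four pale wooden feet fit the description (hue 17): world (461,311), (444,141), (472,-137) and (460,-295). The blue, red and turquoise ones don't fit, and the crop confirms the colours. The jig origin is about (584.5,-4.3) with yaw 0.06. I'll go to the tab first.

>>> send_rows:
  series:
    - [45, [0.55, -0.67, 0], [0, 0, -1]]
    - [45, [0.55, -0.67, 0], [0, 0, -1]]
    - [45, [0.55, -0.67, 0], [0, 0, -1]]
    - [45, [0.55, -0.67, 0], [0, 0, -1]]
    - [45, [0.55, -0.67, 0], [0, 0, -1]]
    - [45, [0.55, -0.67, 0], [0, 0, -1]]
    - [45, [0.55, -0.67, 0], [0, 0, -1]]
    - [45, [0.55, -0.67, 0], [0, 0, -1]]

```text
clock: 1.25
eef_pos: [448.8, 300.6, 219.0]
tool_rot: [3.141, -0.0, 2.154]
force: [0.2, -0.2, 0.3]
width: 45.1
gripper_force: 0.0
```

>>> send_rows:
  series:
    - [45, [0.05, -0.86, 0], [0, 0, -1]]
    - [45, [0.05, -0.86, 0], [0, 0, -1]]
    - [45, [0.05, -0.86, 0], [0, 0, -1]]
    - [45, [0.05, -0.86, 0], [0, 0, -1]]
    - [45, [0.05, -0.86, 0], [0, 0, -1]]
    - [45, [0.05, -0.86, 0], [0, 0, -1]]
    - [45, [0, 0, 0], [0, 0, 0]]

```text
clock: 2.12
eef_pos: [465.9, -12.3, 219.2]
tool_rot: [3.141, 0.002, 1.625]
force: [-0.1, 1.4, -0.4]
width: 45.3
gripper_force: 0.0
```

>>> send_rows:
  series:
    - [40, [0.06, 0, -0.6], [0, 0, 0]]
    - [40, [0, 0, -0.6], [0, 0, 0]]
    - [40, [0, 0, -0.5], [0, 0, 0]]
    - [40, [0, 0, -0.48], [0, 0, 0]]
    - [40, [0, 0, 0], [0, 0, 0]]
    - [0, [0, 0, 0], [0, 0, 0]]
    - [0, [0, 0, 0], [0, 0, 0]]
    - [0, [0, 0, 0], [0, 0, 0]]

```text
clock: 3.12
eef_pos: [469.4, -7.4, 89.2]
tool_rot: [3.141, -0.001, 1.633]
force: [-1.8, 0.6, 7.4]
width: 6.9
gripper_force: 59.0
```

>>> send_rows:
  series:
    - [0, [-0.15, -0.009, 0], [0, 0, 0]]
    - [0, [-0.15, -0.009, 0], [0, 0, 0]]
    - [0, [-0.15, -0.009, 0], [0, 0, 0]]
    - [0, [-0.15, -0.009, 0], [0, 0, 0]]
    - [0, [0, 0, 0], [0, 0, 0]]

```text
clock: 3.75
eef_pos: [438.6, -9.3, 89.3]
tool_rot: [3.131, 0.001, 1.634]
force: [7.5, 2.6, -3.4]
width: 6.8
gripper_force: 59.1
```

Run:
```python
from h import *
d=grab('side'); save(d,'s1.png',(200,140,340,260),5)
Q=cloud(d); 
for lo,hi,x0,x1 in((90,125,500,570),(38,46,580,630)):
    q=Q[(abs(Q[...,1])<150)&(Q[...,2]>lo)&(Q[...,2]<hi)&(Q[...,0]>x0)&(Q[...,0]<x1)]; print(lo,len(q),q.mean(0).round(1),np.nanmax(q[:,2]))
```

```text
90 162 [536.6 -14.  111.5] 123.70576065901457
38 472 [602.6 -18.   42.7] 45.7167697835647
```

View pics/s1.png

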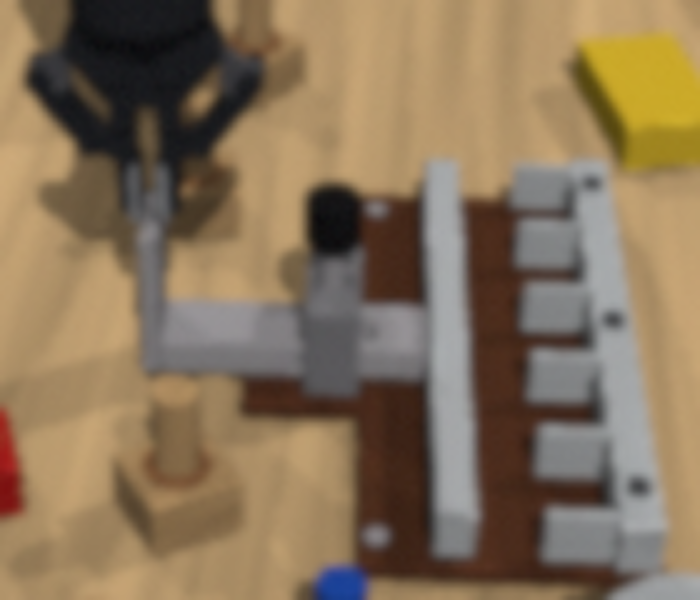

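The side crop shows the fingers holding the tab at (150,180). The slide is about 31 mm out and the pin is still up at (333,220). I'll continue slowly.

>>> send_rows:
  series:
    - [0, [-0.05, -0.003, 0], [0, 0, 0]]
    - [0, [-0.05, -0.003, 0], [0, 0, 0]]
    - [0, [-0.05, -0.003, 0], [0, 0, 0]]
    - [0, [-0.05, -0.003, 0], [0, 0, 0]]
    - [0, [0, 0, 0], [0, 0, 0]]

```text
clock: 4.42
eef_pos: [427.8, -10.0, 89.3]
tool_rot: [3.129, 0.001, 1.634]
force: [9.0, 2.0, -3.8]
width: 6.8
gripper_force: 58.9
```

```bash
cat >> h.py <<'E'
def pinslide():
    d=grab('side'); Q=cloud(d); z=Q[...,2]
    m=(Q[...,0]>505)&(Q[...,0]<570)&(abs(Q[...,1]+8)<40)&(z>66)&(z<130)&(d['img'].max(2)<60)
    q=Q[m]; print('head top',np.percentile(q[:,2],95).round(1),'xy',q[q[:,2]>np.percentile(q[:,2],70)][:,:2].mean(0).round(1),len(q))
    m=(z>38)&(z<47)&(Q[...,0]>570)&(Q[...,0]<660)&(abs(Q[...,1])<165); q=Q[m]
    a=0.06; X=(q[:,0]-584.5)*np.cos(a)+(q[:,1]+4.3)*np.sin(a)
    X=X[X<62.5]; print('slide est from jaw', (50-np.median(X)).round(1), len(X))
    return d
E
python3 -c "
from h import *
pinslide(); print(sensors.read_state()['eef_pos'])"
```

```text
head top 121.5 xy [542.7 -12.2] 129
slide est from jaw 43.5 515
[427.87403892 -10.00604171  89.32898253]
```

>>> send_rows:
  series:
    - [0, [-0.025, -0.001, 0], [0, 0, 0]]
    - [0, [-0.02, -0.001, 0], [0, 0, 0]]
    - [0, [0, 0, 0], [0, 0, 0]]
    - [0, [0, 0, 0], [0, 0, 0]]

```text
clock: 4.97
eef_pos: [425.4, -10.1, 89.3]
tool_rot: [3.129, 0.001, 1.634]
force: [9.7, 4.0, -4.8]
width: 7.1
gripper_force: 58.9
```

```bash
python3 -c "
from h import *
pinslide(); print(sensors.read_state()['eef_pos'])"
```

```text
head top 101.9 xy [539.6 -11.2] 133
slide est from jaw 45.7 517
[425.42832695 -10.17254082  89.31970776]
```

The pin has dropped: the head top is at about 100 mm. I'll ease the slide in, release and rise.

>>> send_rows:
  series:
    - [0, [0.03, 0.002, 0], [0, 0, 0]]
    - [0, [0.03, 0.002, 0], [0, 0, 0]]
    - [40, [0, 0, 0], [0, 0, 0]]
    - [40, [0, 0, 0], [0, 0, 0]]
    - [40, [0, 0, 0.3], [0, 0, 0]]
    - [40, [0, 0, 0.7], [0, 0, 0]]
    - [85, [0, 0, 0.8], [0, 0, 0]]
    - [85, [0, 0, 0], [0, 0, 0]]

```text
clock: 6.02
eef_pos: [423.9, -10.7, 198.7]
tool_rot: [3.135, -0.0, 1.633]
force: [-0.1, 0.3, -0.5]
width: 74.6
gripper_force: 0.0
```

Run:
```python
from h import *
pinslide(); s=sensors.read_state(); print(s['eef_pos'],s['tool_rot'],s['qpos'])
d=grab('top')
for f in feet(d):
    if 10<f['hsv'][0]<25 and f['top'][0]>200: print(f['top'],f['pl'],f['yaw'],f['size'])
# jaw and fence again, dividers: slot geometry from depth
P,z,box,rect=jig(d); a=.06
m=box&(z>37)&(z<47); q=P[m]; X=(q[:,0]-584.5)*np.cos(a)+(q[:,1]+4.3)*np.sin(a); Y=-(q[:,0]-584.5)*np.sin(a)+(q[:,1]+4.3)*np.cos(a)
print('jaw X',np.percentile(X[X<45],[2,50,98]),'fence X',np.percentile(X[X>100],[2,98]),'Yfence',np.percentile(Y[X>102],[.5,99.5]))
k=(X>70)&(X<95); h=np.histogram(Y[k],np.arange(-176,180,8)); print(h[0])
for c in(-160,-96,-32,32,96,160):
    y=Y[k&(abs(Y-c)<15)]; print(c,y.mean().round(1),len(y))
```

```text
head top 101.9 xy [539.3 -12.3] 130
slide est from jaw 42.9 518
[422.59827335 -10.33513592 197.19674789] [ 3.13885221e+00 -6.46974360e-04  1.63319879e+00] [-0.36453284  0.36961002  0.43205729  2.15195386 -0.24957092  0.66387261
  0.30165339]
[ 570.3 -421.6   87. ] [ 572.4 -419.9] 20.2 [51.4 14.7]
[461.3 310.8  83.1] [461.4 311.1] -35.3 [52.7 52. ]
[ 470.9 -137.1   83.9] [ 472.2 -137. ] 34.5 [51.5 52.3]
[ 459.3 -295.6   83.5] [ 459.9 -296. ] 16.8 [52.1 53.2]
[443.2 140.5  84.1] [444.1 141.1] 12.3 [51.8 51.9]
jaw X [-130.66035455    9.64259779   20.56815563] fence X [101.36773711 123.92485421] Yfence [-167.17022235  168.54218284]
[0 9 8 0 0 0 0 0 0 6 7 0 0 0 0 0 0 7 7 0 0 0 0 0 0 6 7 0 0 0 0 0 0 9 6 0 0
 0 0 0 0 9 4 0]
-160 -160.5 17
-96 -96.8 13
-32 -32.9 14
32 31.1 13
96 94.7 15
160 158.9 13
```

>>> send_rows:
  series:
    - [45, [0.08, 0.66, 0], [0, 0, 1]]
    - [45, [0.08, 0.66, 0], [0, 0, 1]]
    - [45, [0.08, 0.66, 0], [0, 0, 1]]
    - [45, [0.08, 0.66, 0], [0, 0, 1]]
    - [45, [0.08, 0.66, 0], [0, 0, 1]]
    - [45, [0.08, 0.66, 0], [0, 0, 1]]
    - [45, [0.08, 0.66, 0], [0, 0, 1]]
    - [45, [0.08, 0.66, 0], [0, 0, 1]]

```text
clock: 7.12
eef_pos: [459.6, 306.7, 194.1]
tool_rot: [-3.138, -0.001, 2.334]
force: [0.1, 0.3, -0.1]
width: 44.9
gripper_force: 0.0
```

>>> send_rows:
  series:
    - [45, [0, 0.06, 0], [0, 0, 1]]
    - [45, [0, 0, 0], [0, 0, 1]]
    - [45, [0, 0, 0], [0, 0, 0.5]]
    - [45, [0, 0, 0], [0, 0, 0]]

```text
clock: 7.62
eef_pos: [460.3, 309.3, 195.1]
tool_rot: [-3.14, -0.001, 2.548]
force: [0.3, 0.1, 0.5]
width: 45.0
gripper_force: 0.0
```

```bash
cat >> h.py <<'E'
def wood():
    s=sensors.read_state(); print('tcp',s['eef_pos'].round(1),'rot',s['tool_rot'].round(3),'w',s['width'].round(1),'t',s['clock'].round(2))
    for n in('top','side'):
        for f in feet(grab(n)):
            if 10<f['hsv'][0]<25 and f['top'][0]>200 and f['size'].min()>40: print(n,f['top'],f['pl'],f['yaw'],f['size'])
E
python3 -c "
from h import *
wood()"
```

```text
Traceback (most recent call last):
  File "h.py", line 46, in wood
    s=sensors.read_state(); print('tcp',s['eef_pos'].round(1),'rot',s['tool_rot'].round(3),'w',s['width'].round(1),'t',s['clock'].round(2))
                                                                                               ^^^^^^^^^^^^^^^^
AttributeError: 'float' object has no attribute 'round'
```

```bash
sed -i "s/s\['width'\].round(1),'t',s\['clock'\].round(2)/round(float(s['width']),1),'t',round(float(s['clock']),2)/; s/f\['size'\].min()>40/f['size'].min()>25/" h.py
python3 -c "
from h import *
wood()"
```

```text
tcp [460.3 309.3 195.1] rot [-3.140e+00 -1.000e-03  2.548e+00] w 45.0 t 7.62
top [461.9 308.   83.5] [461.3 310.9] -31.8 [51.7 52.6]
top [ 471.1 -136.6   83.9] [ 472.  -136.9] 34.4 [51.4 53.1]
top [ 459.3 -295.5   84. ] [ 459.8 -296.5] 15.3 [51.8 52.6]
top [443.2 140.8  84.2] [444.1 141. ] 11.8 [51.9 52.3]
side [ 575.5 1526.4   87.8] [ 575.1 1525.8] -0.9 [ 34.7 339.1]
side [458.9 307.5  83.2] [457.  309.4] -36.1 [57.2 53.5]
side [441.9 137.8  82.9] [440.7 139.8] 12.3 [51.3 54.3]
side [ 468.4 -139.6   83.1] [ 468.6 -137.1] 34.1 [53.5 54.7]
side [ 456.1 -299.    83. ] [ 455.7 -296.7] 15.8 [51.7 54. ]
side [ 706.4 -328.    89.4] [ 708.8 -327.5] -6.2 [33.2 86.5]
side [ 577.4 -468.8   87.9] [ 577.5 -463.1] 2.6 [63.6 28.5]
```

>>> send_rows:
  series:
    - [45, [0, 0, -0.7], [0, 0, 0]]
    - [45, [0, 0, -0.7], [0, 0, 0]]
    - [45, [0, 0, -0.5], [0, 0, 0]]
    - [45, [0, 0, -0.32], [0, 0, 0]]
    - [45, [0, 0, 0], [0, 0, 0]]
    - [0, [0, 0, 0], [0, 0, 0]]
    - [0, [0, 0, 0], [0, 0, 0]]
    - [0, [0, 0, 0], [0, 0, 0]]

```text
clock: 8.72
eef_pos: [461.7, 310.6, 64.0]
tool_rot: [3.139, 0.001, 2.549]
force: [-0.0, 0.4, 3.4]
width: 20.5
gripper_force: 58.9
```

>>> send_rows:
  series:
    - [0, [0, 0, 0.5], [0, 0, 0]]
    - [0, [0, 0, 0.5], [0, 0, 1]]
    - [0, [0, 0, 0.6], [0, 0, 1]]
    - [0, [0, 0, 0], [0, 0, 1]]
    - [0, [0, 0, 0], [0, 0, 1]]
    - [0, [0, 0, 0], [0, 0, 1]]

```text
clock: 9.48
eef_pos: [460.5, 309.6, 159.1]
tool_rot: [-3.141, 0.0, 2.988]
force: [0.4, -0.0, -1.1]
width: 20.3
gripper_force: 59.0
```

Run:
```python
from h import *
a=.06
for n in('side','top'):
    d=grab(n); P=cloud(d); q=P[(P[...,2]>39.5)&(P[...,2]<45)]
    dx=q[:,0]-584.3; dy=q[:,1]+5
    X=dx*np.cos(a)+dy*np.sin(a); Y=-dx*np.sin(a)+dy*np.cos(a)
    k=(X>68)&(X<96); r=[]
    for c in(-160,-96,-32,32,96,160):
        y=Y[k&(abs(Y-c)<12)]; r.append((round(y.mean()-c,1),np.percentile(y-c,[5,95]).round(1),len(y)))
    print(n,r); print('fenceX',np.percentile(X[(X>102)&(X<130)&(abs(Y)<160)],[2,98]))
```

```text
side [(np.float64(-0.1), array([-3.3,  4.2]), 26), (np.float64(1.0), array([-1.9,  6.1]), 29), (np.float64(1.0), array([-2.7,  6.3]), 23), (np.float64(-0.0), array([-3.7,  5.3]), 20), (np.float64(0.3), array([-2.9,  4.7]), 19), (np.float64(-0.8), array([-3.4,  2.8]), 13)]
fenceX [102.43397696 119.92606502]
top [(np.float64(0.5), array([-2.1,  3.8]), 14), (np.float64(0.0), array([-2.1,  1.9]), 9), (np.float64(0.3), array([-1.7,  1.9]), 7), (np.float64(-0.2), array([-2.3,  1.7]), 15), (np.float64(-0.7), array([-2.6,  1.6]), 11), (np.float64(-0.9), array([-2.8,  0.7]), 15)]
fenceX [102.35528874 123.6968471 ]
```

>>> send_rows:
  series:
    - [0, [0.52, -0.51, 0], [0, 0, 1]]
    - [0, [0.52, -0.51, 0], [0, 0, 1]]
    - [0, [0.52, -0.51, 0], [0, 0, 0.4]]
    - [0, [0.52, -0.51, 0], [0, 0, 0]]
    - [0, [0.52, -0.51, 0], [0, 0, 0]]
    - [0, [0.52, -0.5, 0], [0, 0, 0]]
    - [0, [0, 0, -0.4], [0, 0, 0]]
    - [0, [0, 0, 0], [0, 0, 0]]

```text
clock: 10.58
eef_pos: [646.0, 126.1, 132.8]
tool_rot: [-3.141, -0.005, -3.09]
force: [-0.4, 0.5, -0.8]
width: 20.6
gripper_force: 59.0
```

```bash
python3 -c "
from h import *
wood(); d=grab('side'); save(d,'s2.png',(230,120,350,260),4)"
```

```text
tcp [646.  126.1 132.8] rot [-3.141 -0.005 -3.09 ] w 20.6 t 10.57
top [ 471.3 -136.5   84.1] [ 472.2 -137. ] 34.3 [51.7 52.6]
top [ 459.4 -295.4   83.7] [ 460.  -296.5] 15.9 [52.  52.7]
side [441.6 138.6  82.8] [440.7 140.7] 12.3 [51.6 57.2]
side [ 468.3 -139.6   83.4] [ 468.9 -137.8] 35.4 [52.9 53.5]
side [ 456. -299.   83.] [ 455.7 -297. ] 16.0 [51.7 53.5]
side [ 577.6 -469.    87.3] [ 577.5 -462.3] 2.8 [63.7 28.5]
```

View pics/s2.png

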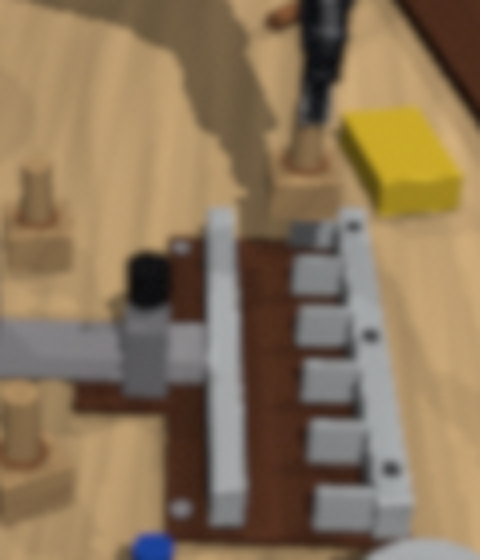

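The crop shows the foot held upright at (305,185), above slot 4 and square to the jig. Lowering it now.

>>> send_rows:
  series:
    - [0, [0.025, 0.015, 0], [0, 0, 0]]
    - [0, [0, 0, -0.3], [0, 0, 0]]
    - [0, [0, 0, -0.25], [0, 0, 0]]
    - [0, [0, 0, -0.2], [0, 0, 0]]
    - [0, [0, 0, -0.1], [0, 0, 0]]
    - [0, [0, 0, -0.06], [0, 0, 0]]
    - [0, [0, 0, 0], [0, 0, 0]]

```text
clock: 11.6
eef_pos: [649.5, 127.8, 80.2]
tool_rot: [3.142, -0.0, -3.088]
force: [-0.7, 0.4, -0.3]
width: 20.8
gripper_force: 58.7
```

>>> send_rows:
  series:
    - [0, [-0.03, -0.01, -0.04], [0, 0, 0]]
    - [0, [0, 0, -0.03], [0, 0, 0]]
    - [0, [0, 0, 0], [0, 0, 0]]
    - [0, [0, 0, 0], [0, 0, 0]]

```text
clock: 12.1
eef_pos: [647.7, 127.2, 76.1]
tool_rot: [3.142, 0.0, -3.088]
force: [0.3, -0.3, -0.7]
width: 20.4
gripper_force: 59.1
```

>>> send_rows:
  series:
    - [0, [0, 0, -0.02], [0, 0, 0]]
    - [42, [0, 0, 0], [0, 0, 0]]
    - [42, [0, 0, 0], [0, 0, 0]]
    - [42, [0, 0, 0], [0, 0, 0]]
    - [42, [0, 0, 0.3], [0, 0, 0]]
    - [42, [0, 0, 0.7], [0, 0, 0]]
    - [42, [0, 0, 0.6], [0, 0, 0]]
    - [42, [-0.3, 0, 0.4], [0, 0, 0]]

```text
clock: 13.1
eef_pos: [631.6, 127.2, 198.2]
tool_rot: [3.141, 0.005, -3.089]
force: [-0.1, 0.6, -0.5]
width: 42.0
gripper_force: 0.0
```

>>> send_rows:
  series:
    - [45, [-0.62, 0.04, 0], [0, 0, 1]]
    - [45, [-0.62, 0.04, 0], [0, 0, 0.8]]
    - [45, [-0.62, 0.04, 0], [0, 0, 0]]
    - [45, [-0.62, 0.05, 0], [0, 0, 0]]
    - [45, [-0.62, 0.04, 0], [0, 0, 0]]
    - [45, [0, 0, 0], [0, 0, 0]]
    - [45, [0, 0, 0], [0, 0, 0]]

```text
clock: 13.98
eef_pos: [445.1, 140.1, 195.9]
tool_rot: [3.141, 0.003, -2.931]
force: [0.7, -0.5, -0.1]
width: 45.0
gripper_force: 0.0
```

```bash
python3 -c "
from h import *
wood();pinslide()"
```

```text
tcp [445.1 140.1 195.9] rot [ 3.141e+00  3.000e-03 -2.931e+00] w 45.0 t 13.97
top [ 471.1 -136.7   83.3] [ 472.2 -137. ] 34.6 [51.5 51.8]
top [ 459.4 -295.7   84.3] [ 459.8 -296.4] 15.8 [51.8 51.9]
top [442.2 140.2  83.8] [439.8 140.3] 11.1 [43.7 51.9]
side [ 541.6 1525.3   87.9] [ 539.6 1524.7] -0.2 [ 39.5 411. ]
side [441.5 137.9  83. ] [441.2 139. ] 10.7 [52.4 53.8]
side [ 468.1 -139.9   83. ] [ 468.5 -137.8] 31.5 [53.1 53.6]
side [ 456.2 -299.    83. ] [ 455.6 -296.7] 16.0 [51.7 55.1]
side [ 707.1 -327.    90. ] [ 708.8 -327.3] -6.2 [33.3 86.6]
side [ 577.5 -468.7   87.8] [ 578.  -463.3] 4.2 [63.5 28.2]
head top 102.1 xy [539.8 -12.2] 129
slide est from jaw 41.9 565
```

>>> send_rows:
  series:
    - [45, [-0.045, 0, -0.7], [0, 0, 0]]
    - [45, [0, 0, -0.7], [0, 0, 0]]
    - [45, [0, 0, -0.5], [0, 0, 0]]
    - [45, [0, 0, -0.32], [0, 0, 0]]
    - [45, [0, 0, 0], [0, 0, 0]]
    - [0, [0, 0, 0], [0, 0, 0]]
    - [0, [0, 0, 0], [0, 0, 0]]
    - [0, [0, 0, 0], [0, 0, 0]]

```text
clock: 15.12
eef_pos: [441.8, 140.2, 62.5]
tool_rot: [3.141, 0.002, -2.931]
force: [0.7, 0.6, 4.1]
width: 20.6
gripper_force: 58.9
```

>>> send_rows:
  series:
    - [0, [0, 0, 0.4], [0, 0, 0]]
    - [0, [0, 0, 0.6], [0, 0, -1]]
    - [0, [0, 0, 0.6], [0, 0, -0.75]]
    - [0, [0, 0, 0], [0, 0, 0]]

```text
clock: 15.62
eef_pos: [442.7, 140.3, 160.1]
tool_rot: [3.14, 0.006, -3.084]
force: [-0.7, -0.1, -1.3]
width: 21.4
gripper_force: 58.9
```

>>> send_rows:
  series:
    - [0, [0.69, -0.26, 0], [0, 0, 0]]
    - [0, [0.69, -0.26, 0], [0, 0, 0]]
    - [0, [0.69, -0.26, 0], [0, 0, 0]]
    - [0, [0.69, -0.25, 0], [0, 0, 0]]
    - [0, [0.7, -0.25, 0], [0, 0, 0]]
    - [0, [0, 0, -0.4], [0, 0, 0]]
    - [0, [0, 0, 0], [0, 0, 0]]
    - [0, [0, 0, 0], [0, 0, 0]]

```text
clock: 16.62
eef_pos: [647.8, 63.5, 133.4]
tool_rot: [3.141, -0.001, -3.083]
force: [-0.5, -0.7, -1.7]
width: 20.7
gripper_force: 58.9
```

```bash
python3 -c "
from h import *
d=grab('side'); save(d,'s3.png',(230,120,350,260),4)
P=cloud(d); 
import numpy as np
q=P[(abs(P[...,0]-651)<45)&(abs(P[...,1]-63)<40)&(P[...,2]>55)]; print(np.percentile(q[:,2],[1,5,50]))"
```

```text
[ 78.48048059 100.33042389 357.08156888]
```

View pics/s3.png

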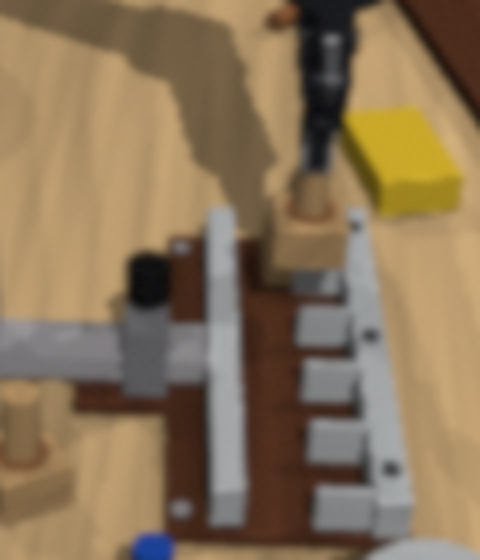

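The foot is held upright at (310,230) over slot 3; foot A is hidden behind it. Lowering.

>>> send_rows:
  series:
    - [0, [0.04, -0.01, 0], [0, 0, 0]]
    - [0, [0, 0, -0.3], [0, 0, 0]]
    - [0, [0, 0, -0.25], [0, 0, 0]]
    - [0, [0, 0, -0.2], [0, 0, 0]]
    - [0, [0, 0, -0.1], [0, 0, 0]]
    - [0, [0, 0, -0.06], [0, 0, 0]]
    - [0, [0, 0, 0], [0, 0, 0]]
    - [0, [0, 0, 0], [0, 0, 0]]

```text
clock: 17.68
eef_pos: [651.3, 62.4, 79.5]
tool_rot: [3.142, 0.001, -3.084]
force: [-0.9, 0.4, -0.6]
width: 20.7
gripper_force: 58.9
```

>>> send_rows:
  series:
    - [0, [0, 0, -0.05], [0, 0, 0]]
    - [0, [0, 0, -0.03], [0, 0, 0]]
    - [0, [0, 0, 0], [0, 0, 0]]
    - [42, [0, 0, 0], [0, 0, 0]]
    - [42, [0, 0, 0], [0, 0, 0]]
    - [42, [0, 0, 0.3], [0, 0, 0]]
    - [42, [0, 0, 0.7], [0, 0, 0]]
    - [42, [0, 0, 0.7], [0, 0, 0]]

```text
clock: 18.68
eef_pos: [651.1, 62.4, 178.5]
tool_rot: [3.142, 0.001, -3.084]
force: [1.0, -0.1, 1.0]
width: 42.0
gripper_force: 0.0
```

>>> send_rows:
  series:
    - [45, [-0.5, -0.55, 0.3], [0, 0, 1]]
    - [45, [-0.5, -0.55, 0], [0, 0, 1]]
    - [45, [-0.5, -0.55, 0], [0, 0, 1]]
    - [45, [-0.5, -0.56, 0], [0, 0, 1]]
    - [45, [-0.5, -0.56, 0], [0, 0, 1]]
    - [45, [-0.5, -0.56, 0], [0, 0, 1]]
    - [45, [0, 0, 0], [0, 0, 0.2]]
    - [45, [0, 0, 0], [0, 0, 0]]

```text
clock: 19.68
eef_pos: [471.9, -137.3, 195.3]
tool_rot: [-3.14, 0.002, -2.543]
force: [1.0, 0.1, 0.9]
width: 45.0
gripper_force: 0.0
```

```bash
python3 -c "
from h import *
wood();pinslide()"
```

```text
tcp [ 471.9 -137.3  195.3] rot [-3.140e+00  2.000e-03 -2.543e+00] w 45.0 t 19.68
side [ 541.4 1526.3   88.3] [ 533.9 1524.8] 1.0 [421.6  39. ]
side [ 468.4 -139.9   83.4] [ 468.9 -138.1] 32.1 [52.8 53.5]
side [ 456.3 -299.1   83.3] [ 455.7 -296.9] 15.8 [51.8 53.6]
side [ 577.6 -468.9   87.9] [ 577.9 -462.8] 4.2 [63.6 28.5]
head top 102.4 xy [538.8 -11.6] 130
slide est from jaw 40.8 612
```

>>> send_rows:
  series:
    - [45, [-0.03, -0.01, -0.7], [0, 0, 0]]
    - [45, [0, 0, -0.7], [0, 0, 0]]
    - [45, [0, 0, -0.5], [0, 0, 0]]
    - [45, [0, 0, -0.31], [0, 0, 0]]
    - [45, [0, 0, 0], [0, 0, 0]]
    - [0, [0, 0, 0], [0, 0, 0]]
    - [0, [0, 0, 0], [0, 0, 0]]
    - [0, [0, 0, 0], [0, 0, 0]]

```text
clock: 20.82
eef_pos: [470.0, -137.7, 62.6]
tool_rot: [-3.14, 0.002, -2.542]
force: [-0.5, 0.6, 6.2]
width: 21.2
gripper_force: 58.8
```

>>> send_rows:
  series:
    - [0, [0, 0, 0.4], [0, 0, 0]]
    - [0, [0, 0, 0.6], [0, 0, -1]]
    - [0, [0, 0, 0.6], [0, 0, -1]]
    - [0, [0, 0, 0], [0, 0, -1]]
    - [0, [0, 0, 0], [0, 0, -1]]
    - [0, [0, 0, 0], [0, 0, -1]]
    - [0, [0, 0, 0], [0, 0, -1]]
    - [0, [0, 0, 0], [0, 0, -0.2]]

```text
clock: 21.82
eef_pos: [469.1, -138.2, 157.8]
tool_rot: [-3.141, 0.0, -3.084]
force: [-0.2, 0.8, -0.7]
width: 20.3
gripper_force: 58.8
```

>>> send_rows:
  series:
    - [0, [0.63, 0.24, 0], [0, 0, 0]]
    - [0, [0.63, 0.25, 0], [0, 0, 0]]
    - [0, [0.63, 0.24, 0], [0, 0, 0]]
    - [0, [0.63, 0.25, 0], [0, 0, 0]]
    - [0, [0.63, 0.24, 0], [0, 0, 0]]
    - [0, [0, 0, -0.4], [0, 0, 0]]
    - [0, [0, 0, 0], [0, 0, 0]]
    - [0, [0, 0, 0], [0, 0, 0]]

```text
clock: 22.82
eef_pos: [657.9, -65.5, 134.0]
tool_rot: [-3.141, -0.0, -3.084]
force: [0.0, -0.8, -0.0]
width: 21.0
gripper_force: 58.8
```

```bash
python3 -c "
from h import *
d=grab('side'); save(d,'s4.png',(230,120,350,260),4)"
```

```text
(no output)
```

View pics/s4.png

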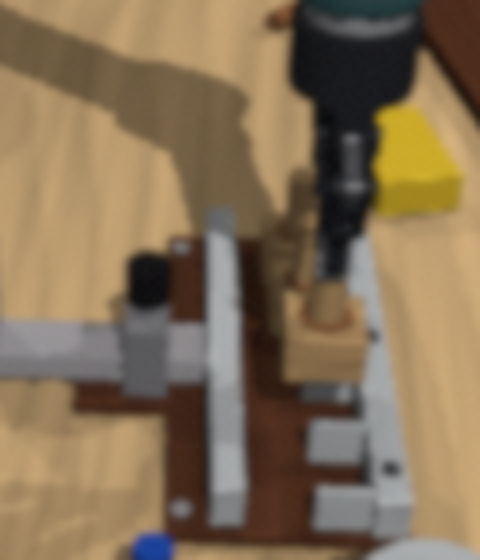

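Foot C is upright at (325,335) over slot 1, and the first two stand in their slots behind it. Lowering.

>>> send_rows:
  series:
    - [0, [0.015, 0.015, 0], [0, 0, 0]]
    - [0, [0, 0, -0.3], [0, 0, 0]]
    - [0, [0, 0, -0.25], [0, 0, 0]]
    - [0, [0, 0, -0.2], [0, 0, 0]]
    - [0, [0, 0, -0.1], [0, 0, 0]]
    - [0, [0, 0, -0.08], [0, 0, 0]]
    - [0, [0, 0, 0], [0, 0, 0]]
    - [0, [0, 0, 0], [0, 0, 0]]

```text
clock: 23.88
eef_pos: [659.4, -63.9, 78.2]
tool_rot: [-3.141, 0.001, -3.084]
force: [0.5, -0.4, -0.2]
width: 20.8
gripper_force: 58.8
```

>>> send_rows:
  series:
    - [0, [0, 0, -0.03], [0, 0, 0]]
    - [0, [0, 0, -0.02], [0, 0, 0]]
    - [0, [0, 0, 0], [0, 0, 0]]
    - [42, [0, 0, 0], [0, 0, 0]]
    - [42, [0, 0, 0], [0, 0, 0]]
    - [42, [0, 0, 0.3], [0, 0, 0]]
    - [42, [0, 0, 0.7], [0, 0, 0]]
    - [42, [0, 0, 0.7], [0, 0, 0]]

```text
clock: 24.88
eef_pos: [659.3, -63.9, 179.2]
tool_rot: [-3.142, 0.001, -3.084]
force: [0.8, -0.1, 1.2]
width: 42.2
gripper_force: 0.0
```

>>> send_rows:
  series:
    - [45, [-0.56, -0.65, 0.3], [0, 0, 1]]
    - [45, [-0.56, -0.65, 0], [0, 0, 1]]
    - [45, [-0.56, -0.65, 0], [0, 0, 0.5]]
    - [45, [-0.56, -0.65, 0], [0, 0, 0]]
    - [45, [-0.56, -0.64, 0], [0, 0, 0]]
    - [45, [-0.56, -0.64, 0], [0, 0, 0]]
    - [45, [0, 0, 0], [0, 0, 0]]
    - [45, [0, 0, 0], [0, 0, 0]]

```text
clock: 25.88
eef_pos: [458.2, -296.6, 195.9]
tool_rot: [-3.141, 0.002, -2.866]
force: [0.4, -0.7, 0.6]
width: 45.1
gripper_force: 0.0
```

```bash
python3 -c "
from h import *
wood();pinslide()"
```

```text
tcp [ 458.2 -296.6  195.9] rot [-3.141e+00  2.000e-03 -2.866e+00] w 45.1 t 25.88
top [ 450.3 -297.9   83.8] [ 459.8 -296.5] 15.2 [51.8 52.7]
side [ 521.2 1526.2   88.1] [ 509.7 1527.1] -0.2 [ 38.7 469.3]
side [ 456.2 -298.9   83.2] [ 455.4 -296.4] 15.5 [51.6 54.2]
side [ 577.1 -468.9   87.6] [ 577.8 -463.2] 3.6 [63.6 28.8]
head top 101.9 xy [538.5 -11.1] 129
slide est from jaw 40.1 666
```

>>> send_rows:
  series:
    - [45, [0, 0, -0.7], [0, 0, 0]]
    - [45, [0, 0, -0.7], [0, 0, 0]]
    - [45, [0, 0, -0.5], [0, 0, 0]]
    - [45, [0, 0, -0.32], [0, 0, 0]]
    - [45, [0, 0, 0], [0, 0, 0]]
    - [0, [0, 0, 0], [0, 0, 0]]
    - [0, [0, 0, 0], [0, 0, 0]]
    - [0, [0, 0, 0], [0, 0, 0]]

```text
clock: 27.02
eef_pos: [458.4, -296.6, 62.7]
tool_rot: [-3.141, 0.002, -2.865]
force: [0.2, 2.3, 5.6]
width: 20.8
gripper_force: 58.9
```

>>> send_rows:
  series:
    - [0, [0, 0, 0.4], [0, 0, 0]]
    - [0, [0, 0, 0.6], [0, 0, -1]]
    - [0, [0, 0, 0.6], [0, 0, -1]]
    - [0, [0, 0, 0.2], [0, 0, -0.5]]
    - [0, [0, 0, 0], [0, 0, 0]]

```text
clock: 27.65
eef_pos: [457.6, -296.9, 169.9]
tool_rot: [-3.141, 0.001, -3.083]
force: [-0.1, 0.2, -0.9]
width: 20.7
gripper_force: 58.8
```

>>> send_rows:
  series:
    - [0, [0.57, 0.47, 0], [0, 0, 0]]
    - [0, [0.57, 0.47, 0], [0, 0, 0]]
    - [0, [0.57, 0.47, 0], [0, 0, 0]]
    - [0, [0.57, 0.47, 0], [0, 0, 0]]
    - [0, [0.57, 0.46, 0], [0, 0, 0]]
    - [0, [0.57, 0.46, -0.2], [0, 0, 0]]
    - [0, [0, 0, -0.4], [0, 0, 0]]
    - [0, [0, 0, 0], [0, 0, 0]]

```text
clock: 28.65
eef_pos: [659.7, -128.0, 129.3]
tool_rot: [3.14, -0.008, -3.082]
force: [-0.9, -0.5, -1.0]
width: 20.5
gripper_force: 58.8
```

```bash
python3 -c "
from h import *
d=grab('side'); save(d,'s5.png',(230,120,350,260),4)"
```

```text
(no output)
```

View pics/s5.png

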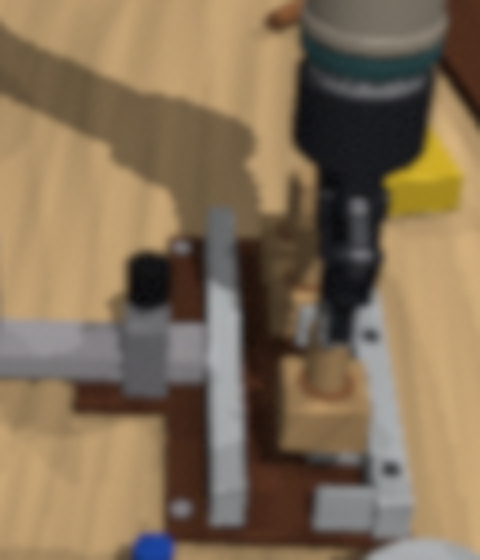

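Foot D is upright at (325,400) over slot 0. Lowering.

>>> send_rows:
  series:
    - [0, [0.03, 0, 0], [0, 0, 0]]
    - [0, [0, 0, -0.3], [0, 0, 0]]
    - [0, [0, 0, -0.25], [0, 0, 0]]
    - [0, [0, 0, -0.2], [0, 0, 0]]
    - [0, [0, 0, -0.1], [0, 0, 0]]
    - [0, [0, 0, 0], [0, 0, 0]]
    - [0, [0, 0, 0], [0, 0, 0]]

```text
clock: 29.58
eef_pos: [664.9, -128.8, 83.1]
tool_rot: [-3.141, 0.001, -3.084]
force: [0.4, -0.2, -1.9]
width: 20.7
gripper_force: 58.8
```

>>> send_rows:
  series:
    - [0, [-0.03, 0, -0.08], [0, 0, 0]]
    - [0, [0, 0, -0.05], [0, 0, 0]]
    - [0, [0, 0, 0], [0, 0, 0]]
    - [42, [0, 0, 0], [0, 0, 0]]
    - [42, [0, 0, 0], [0, 0, 0]]
    - [42, [0, 0, 0.3], [0, 0, 0]]
    - [42, [0, 0, 0.7], [0, 0, 0]]
    - [42, [0, 0, 0.7], [0, 0, 0]]

```text
clock: 30.58
eef_pos: [662.8, -128.7, 179.1]
tool_rot: [-3.141, 0.001, -3.084]
force: [1.4, 0.9, 0.0]
width: 41.5
gripper_force: 0.0
```

>>> send_rows:
  series:
    - [60, [-0.52, 0.5, 0.3], [0, 0, 0]]
    - [60, [-0.52, 0.5, 0], [0, 0, 0]]
    - [60, [-0.52, 0.5, 0], [0, 0, 0]]
    - [60, [-0.52, 0.5, 0], [0, 0, 0]]
    - [60, [0, 0, 0], [0, 0, 0]]
    - [60, [0, 0, 0], [0, 0, 0]]

```text
clock: 31.32
eef_pos: [539.1, -9.2, 196.0]
tool_rot: [-3.141, 0.003, -3.084]
force: [0.9, 0.5, 0.2]
width: 60.2
gripper_force: 0.0
```

```bash
cat >> h.py <<'E'
def slots():
    "spigot tops in the jig frame"
    a=.06
    for n in('top','side'):
        d=grab(n); P=cloud(d); q=P[(P[...,2]>88)&(P[...,2]<101)&(P[...,0]>600)&(P[...,0]<710)&(abs(P[...,1])<175)]
        dx=q[:,0]-584.3; dy=q[:,1]+5; X=dx*np.cos(a)+dy*np.sin(a); Y=-dx*np.sin(a)+dy*np.cos(a)
        for c in(-128,-64,0,64,128):
            k=abs(Y-c)<25; 
            if k.sum()>5: print(n,c,X[k].mean().round(1),Y[k].mean().round(1),q[k,2].max().round(1),k.sum())
    return d
E
python3 -c "
from h import *
wood();pinslide();d=slots();save(d,'s6.png',(200,120,350,260),4)"
```

```text
tcp [539.1  -9.2 196. ] rot [-3.141e+00  3.000e-03 -3.084e+00] w 60.2 t 31.32
top [ 661.7 -117.7   93.6] [ 676.5 -119. ] 2.4 [79.7 95.5]
top [644.8 126.1  93. ] [658.4 133. ] 5.4 [77.6 69. ]
side [ 642.7 1525.    87.8] [ 642.9 1524.8] 1.4 [215.4  29.6]
side [ 577.9 -468.8   87.5] [ 577.6 -462.4] 3.0 [63.7 29.2]
head top 102.2 xy [539.2 -10.7] 128
slide est from jaw 38.0 765
top -128 70.7 -127.8 100.8 47
top -64 74.5 -71.7 99.9 9
top 128 69.3 128.2 100.5 46
side -128 67.7 -131.4 98.4 69
side -64 69.0 -64.6 98.7 61
side 64 69.7 61.4 100.4 48
side 128 66.6 125.3 99.0 45
```

View pics/s6.png

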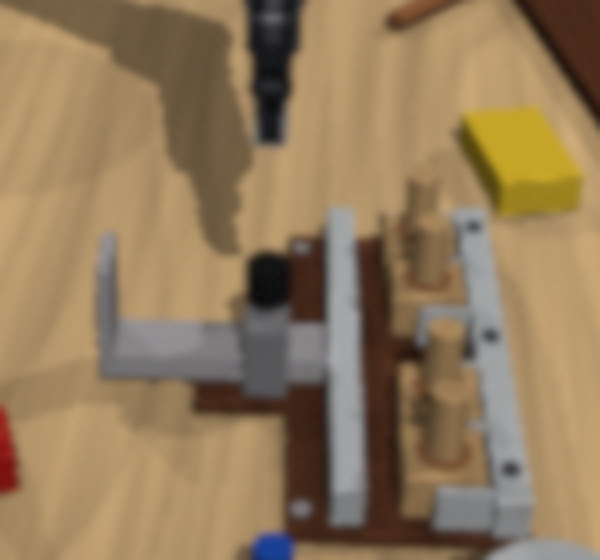

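All four feet stand upright in slots 0, 1, 3 and 4: spigots at (447,395), (446,335), (432,240) and (424,195). Slot 2 is empty, and the pin at (268,280) is still locked. Next I grip the pin head.

>>> send_rows:
  series:
    - [60, [0.005, 0.025, -0.6], [0, 0, 0]]
    - [60, [0, 0, -0.6], [0, 0, 0]]
    - [60, [0, 0, -0.4], [0, 0, 0]]
    - [60, [0, 0, -0.17], [0, 0, 0]]
    - [60, [0, 0, 0], [0, 0, 0]]
    - [0, [0, 0, 0], [0, 0, 0]]
    - [0, [0, 0, 0], [0, 0, 0]]
    - [0, [0, 0, 0], [0, 0, 0]]

```text
clock: 32.58
eef_pos: [538.6, -7.2, 89.3]
tool_rot: [-3.142, 0.001, -3.084]
force: [-1.1, 0.2, -0.2]
width: 6.0
gripper_force: 0.0
```

```bash
python3 -c "
from h import *
s=sensors.read_state(); print(s['eef_pos'],s['width'],s['force'],s['gripper_force'])
d=pinslide();save(d,'s7.png',(200,110,320,250),4)"
```

```text
[538.55264431  -7.18801017  89.25887781] 5.995272694493473 [-1.08977552  0.21936335 -0.23468727] 0.0
head top 123.9 xy [536.9 -19.9] 145
slide est from jaw 38.2 747
```

View pics/s7.png

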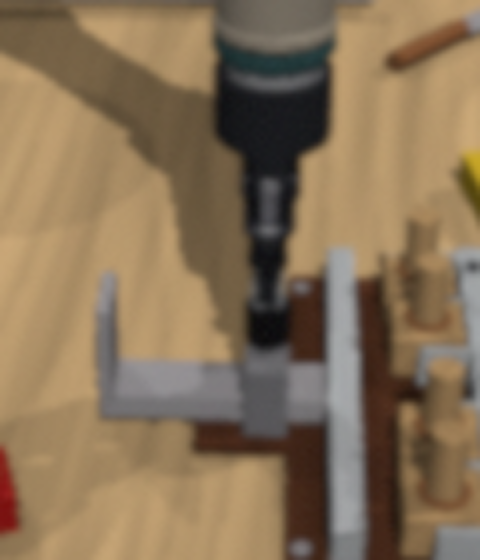

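Run:
```python
from h import *
d=grab('side'); 
for p in([539.4,-7.7,100],[539.4,-7.7,70],[538.6,-7.2,72],[538.6,-7.2,89],[538.6,-30,72]): print(p,proj(d,p).round(1), ((proj(d,p)-[200,110])*4).round())
P=cloud(d); im=d['img']
for v in range(176,204,3): print(v,[tuple(P[v,u].round(0).astype(int)) for u in(263,267,270)], im[v,267])
w=grab('wrist'); save(w,'w1.png',k=1.2)
```

```text
[539.4, -7.7, 100] [267.7 185.4] [271. 302.]
[539.4, -7.7, 70] [267.5 194.5] [270. 338.]
[538.6, -7.2, 72] [267.2 193.7] [269. 335.]
[538.6, -7.2, 89] [267.3 188.7] [269. 315.]
[538.6, -30, 72] [266.5 198.6] [266. 354.]
176 [(np.int64(528), np.int64(-40), np.int64(150)), (np.int64(539), np.int64(-38), np.int64(150)), (np.int64(547), np.int64(-40), np.int64(152))] [14 15 16]
179 [(np.int64(527), np.int64(-16), np.int64(125)), (np.int64(538), np.int64(-22), np.int64(130)), (np.int64(545), np.int64(-10), np.int64(123))] [22 23 26]
182 [(np.int64(527), np.int64(-13), np.int64(114)), (np.int64(-9223372036854775808), np.int64(-9223372036854775808), np.int64(-9223372036854775808)), (np.int64(546), np.int64(-18), np.int64(118))] [27 29 31]
185 [(np.int64(527), np.int64(-15), np.int64(105)), (np.int64(538), np.int64(-16), np.int64(107)), (np.int64(546), np.int64(-12), np.int64(105))] [42 42 44]
188 [(np.int64(528), np.int64(-18), np.int64(98)), (np.int64(538), np.int64(-19), np.int64(100)), (np.int64(546), np.int64(-19), np.int64(100))] [23 23 25]
191 [(np.int64(528), np.int64(-17), np.int64(87)), (np.int64(539), np.int64(-22), np.int64(92)), (np.int64(547), np.int64(-19), np.int64(90))] [15 16 17]
194 [(np.int64(528), np.int64(-19), np.int64(78)), (np.int64(539), np.int64(-24), np.int64(83)), (np.int64(547), np.int64(-18), np.int64(79))] [12 13 14]
197 [(np.int64(528), np.int64(-15), np.int64(65)), (np.int64(539), np.int64(-13), np.int64(65)), (np.int64(547), np.int64(-13), np.int64(65))] [58 56 58]
200 [(np.int64(529), np.int64(-28), np.int64(65)), (np.int64(540), np.int64(-31), np.int64(68)), (np.int64(548), np.int64(-28), np.int64(66))] [104 103 105]
203 [(np.int64(530), np.int64(-44), np.int64(67)), (np.int64(541), np.int64(-42), np.int64(66)), (np.int64(549), np.int64(-43), np.int64(67))] [97 96 99]<stdin>:5: RuntimeWarning: invalid value encountered in cast
```

View pics/w1.png

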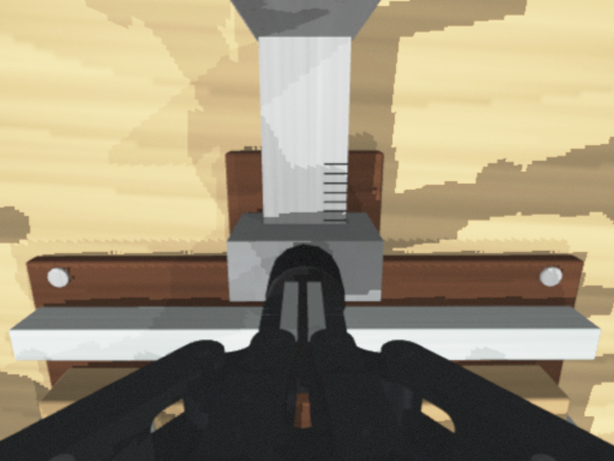

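>>> send_rows:
  series:
    - [0, [0, 0, 0], [0, 0, 0]]
    - [0, [0, 0, 0], [0, 0, 0]]

```text
clock: 32.98
eef_pos: [538.1, -7.2, 88.6]
tool_rot: [3.142, -0.0, -3.084]
force: [-0.2, -0.5, -0.3]
width: -0.1
gripper_force: 0.0
```

Run:
```python
from h import *
d=pinslide(); w=grab('wrist'); P=cloud(w)
print('wrist'); 
for v in range(195,285,8): print(v,[tuple(np.nan_to_num(P[v,u]).round(0).astype(int).tolist()) for u in(225,240,254,268,285)])
```

```text
head top 124.7 xy [536.2 -18.3] 158
slide est from jaw 38.1 756
wrist
195 [(526, -23, 55), (525, -14, 55), (524, -6, 55), (524, 2, 55), (523, 12, 56)]
203 [(526, -22, 67), (526, -14, 67), (525, -6, 68), (525, 2, 66), (525, 11, 66)]
211 [(531, -22, 67), (526, -13, 79), (524, -6, 85), (526, 1, 78), (529, 11, 67)]
219 [(536, -22, 67), (525, -13, 94), (523, -6, 97), (525, 0, 93), (534, 12, 66)]
227 [(537, -21, 76), (526, -13, 100), (526, -6, 101), (525, 0, 101), (539, 12, 66)]
235 [(532, -20, 98), (528, -12, 106), (527, -6, 106), (529, 0, 101), (544, 13, 67)]
243 [(534, -19, 101), (528, -12, 115), (527, -6, 115), (534, 1, 100), (533, 8, 100)]
251 [(532, -18, 114), (527, -12, 124), (528, -6, 121), (527, -1, 123), (537, 9, 100)]
259 [(532, -18, 121), (528, -12, 128), (528, -6, 128), (527, -1, 129), (530, 6, 121)]
267 [(532, -17, 127), (528, -12, 134), (527, -7, 135), (527, -1, 134), (530, 6, 128)]
275 [(526, -16, 144), (528, -11, 140), (528, -7, 140), (526, -2, 142), (526, 4, 142)]
283 [(525, -16, 149), (526, -11, 148), (531, -6, 139), (526, -2, 147), (525, 3, 147)]
```

>>> send_rows:
  series:
    - [0, [0, 0, 0.1], [0, 0, 0]]
    - [0, [0, 0, 0.15], [0, 0, 0]]
    - [0, [0, 0, 0.2], [0, 0, 0]]
    - [0, [0, 0, 0], [0, 0, 0]]

```text
clock: 33.58
eef_pos: [539.2, -7.2, 117.0]
tool_rot: [-3.142, 0.003, -3.084]
force: [-0.1, -0.0, 0.9]
width: -0.2
gripper_force: 0.0
```

Run:
```python
from h import *
d=pinslide(); save(d,'s8.png',(230,150,310,220),8)
P=cloud(d)
for v in range(164,203,3): print(v,[tuple(np.nan_to_num(P[v,u]).round(0).astype(int).tolist()) for u in(260,263,267,270,274)], d['img'][v,267])
```

```text
head top 102.1 xy [538.8 -11.7] 135
slide est from jaw 38.3 734
164 [(494, 265, 1), (528, -48, 191), (539, -52, 195), (546, -52, 195), (542, 273, 0)] [14 14 16]
167 [(496, 244, 2), (506, 248, 1), (537, -23, 168), (545, -22, 168), (543, 252, 1)] [16 16 17]
170 [(498, 228, 0), (508, 225, 3), (537, -20, 157), (545, -22, 159), (544, 231, 2)] [22 22 25]
173 [(500, 206, 2), (509, 209, 1), (537, -16, 145), (545, -24, 151), (545, 211, 2)] [24 24 29]
176 [(501, 188, 3), (511, 189, 2), (537, -19, 138), (545, -13, 134), (547, 191, 4)] [73 67 60]
179 [(503, 172, 1), (513, 171, 3), (525, 178, -1), (535, 173, 3), (548, 161, 11)] [181 151 109]
182 [(504, 156, 0), (514, 157, 0), (536, 5, 103), (536, 158, 1), (550, 139, 15)] [128 107  77]
185 [(506, 140, 0), (527, -9, 102), (538, -10, 103), (546, -9, 103), (551, 125, 13)] [22 21 22]
188 [(508, 120, 2), (528, -21, 100), (538, -18, 99), (547, -20, 101), (552, 111, 11)] [21 20 22]
191 [(509, 104, 2), (528, -16, 87), (539, -25, 94), (547, -19, 90), (553, 93, 13)] [18 16 20]
194 [(510, 92, -1), (528, -18, 78), (539, -22, 81), (547, -20, 81), (554, 76, 13)] [15 15 15]
197 [(512, 71, 3), (528, -17, 67), (539, -11, 64), (547, -17, 68), (555, 65, 11)] [58 57 59]
200 [(517, 15, 32), (529, -30, 67), (540, -30, 68), (548, -27, 66), (556, 44, 15)] [103 102 105]
```

View pics/s8.png

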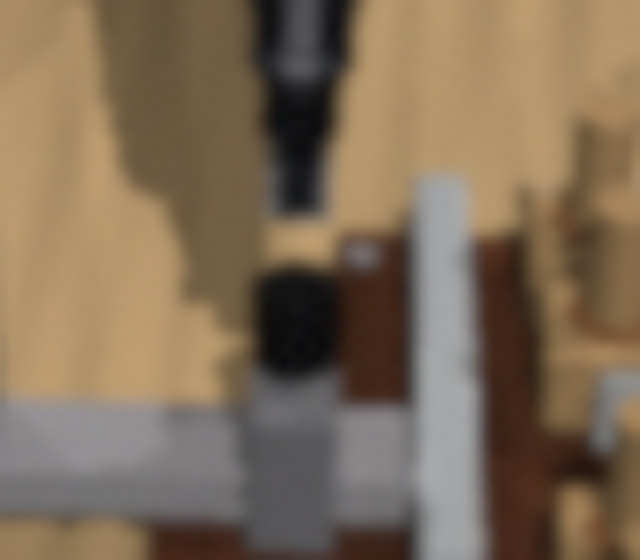

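The crop explains it: the fingertips end at (300,215), z about 131–134, while the TCP reads 117. The true tips sit about 15 mm above the reported TCP, so the fingers shut above the head. The pin wasn't disturbed; its head is still at (297,320). I'll open and go lower.

>>> send_rows:
  series:
    - [60, [0, 0, 0], [0, 0, 0]]
    - [60, [0, 0, 0], [0, 0, 0]]
    - [60, [0, 0, 0], [0, 0, 0]]
    - [60, [0, 0, -0.3], [0, 0, 0]]
    - [60, [0, 0, -0.3], [0, 0, 0]]
    - [60, [0, 0, -0.2], [0, 0, 0]]
    - [60, [0, 0, -0.07], [0, 0, 0]]
    - [60, [0, 0, 0], [0, 0, 0]]

```text
clock: 34.62
eef_pos: [538.2, -7.2, 63.4]
tool_rot: [3.142, -0.0, -3.084]
force: [0.7, 0.2, 1.1]
width: 59.9
gripper_force: 0.0
```

Run:
```python
from h import *
print(sensors.read_state()['eef_pos'])
d=grab('side'); P=cloud(d)
for v in range(176,215,3): print(v,[tuple(np.nan_to_num(P[v,u]).round(0).astype(int).tolist()) for u in(263,267,270)], d['img'][v,267])
```

```text
[538.1930161   -7.20023102  63.37216675]
176 [(531, -73, 172), (541, -74, 173), (548, -72, 172)] [47 47 49]
179 [(531, -73, 163), (541, -69, 161), (549, -72, 164)] [27 27 29]
182 [(531, -72, 153), (541, -70, 153), (549, -73, 155)] [22 22 25]
185 [(531, -69, 142), (541, -65, 140), (549, -69, 143)] [28 28 31]
188 [(531, -71, 134), (542, -70, 135), (549, -67, 133)] [32 32 35]
191 [(529, -42, 105), (541, -52, 112), (548, -45, 108)] [27 27 28]
194 [(530, -45, 97), (541, -52, 103), (548, -45, 98)] [35 35 38]
197 [(530, -46, 88), (541, -51, 92), (549, -42, 87)] [51 51 54]
200 [(529, -30, 66), (540, -27, 65), (548, -29, 67)] [81 81 82]
203 [(530, -38, 62), (541, -43, 67), (549, -39, 65)] [99 97 99]
206 [(530, -41, 54), (541, -42, 56), (549, -43, 58)] [88 86 89]
209 [(531, -43, 46), (542, -44, 47), (550, -43, 47)] [88 87 89]
212 [(531, -43, 35), (542, -42, 35), (550, -41, 35)] [90 88 91]
```

>>> send_rows:
  series:
    - [60, [0.015, 0, -0.07], [0, 0, 0]]
    - [60, [0, 0, 0], [0, 0, 0]]
    - [0, [0, 0, 0], [0, 0, 0]]
    - [0, [0, 0, 0], [0, 0, 0]]
    - [0, [0, 0, 0], [0, 0, 0]]
    - [0, [0, 0, 0], [0, 0, 0]]

```text
clock: 35.42
eef_pos: [539.1, -6.9, 59.5]
tool_rot: [3.141, 0.0, -3.084]
force: [-1.7, 0.3, 5.2]
width: 30.6
gripper_force: 59.1
```

>>> send_rows:
  series:
    - [0, [0, 0, 0.08], [0, 0, 0]]
    - [0, [0, 0, 0.08], [0, 0, 0]]
    - [0, [0, 0, 0.08], [0, 0, 0]]
    - [0, [0, 0, 0.08], [0, 0, 0]]
    - [0, [0, 0, 0.08], [0, 0, 0]]
    - [0, [0, 0, 0], [0, 0, 0]]
    - [0, [0, 0, 0], [0, 0, 0]]
    - [0, [0, 0, 0], [0, 0, 0]]

```text
clock: 36.42
eef_pos: [538.8, -7.3, 83.3]
tool_rot: [-3.141, -0.0, -3.084]
force: [-1.9, 0.4, -0.4]
width: 30.8
gripper_force: 60.5
```

Run:
```python
from h import *
pinslide(); d=slots(); save(d,'s9.png',(200,120,350,260),4)
```

```text
head top 127.8 xy [538.9 -31.9] 68
slide est from jaw 10.2 717
top -128 75.9 -128.1 100.7 45
top -64 75.0 -65.5 99.0 32
top 128 75.2 127.9 100.8 48
side -128 72.0 -130.5 98.3 69
side -64 71.7 -64.8 98.9 62
side 64 72.3 61.4 99.7 49
side 128 71.8 124.9 98.7 41
```

View pics/s9.png

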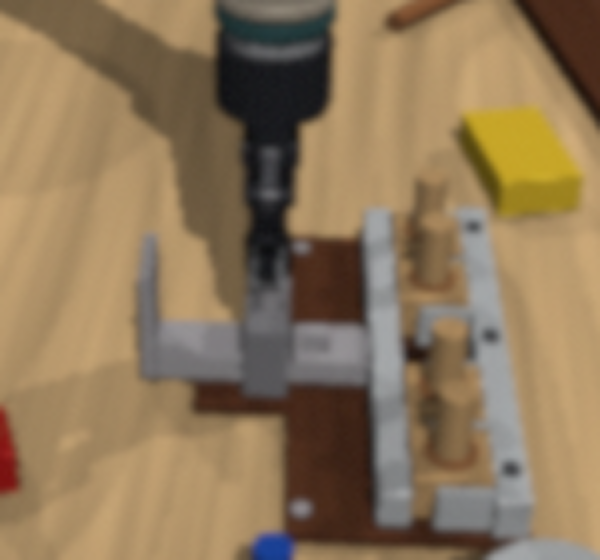

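The jaw has closed on all four feet, with the jaw face at (385,370) against the plinths. The lock hole at (315,345) is well clear of the pin. Now I set the pin down on the blade and back off.

>>> send_rows:
  series:
    - [0, [0, 0, -0.03], [0, 0, 0]]
    - [0, [0, 0, -0.03], [0, 0, 0]]
    - [0, [0, 0, 0], [0, 0, 0]]
    - [60, [0, 0, 0], [0, 0, 0]]
    - [60, [0, 0, 0], [0, 0, 0]]
    - [60, [0, 0, 0], [0, 0, 0]]
    - [60, [0, 0, 0.2], [0, 0, 0]]
    - [60, [0, 0, 0.6], [0, 0, 0]]

```text
clock: 37.58
eef_pos: [537.9, -7.2, 127.4]
tool_rot: [3.141, -0.003, -3.084]
force: [1.2, -0.7, -0.1]
width: 60.2
gripper_force: 0.0
```

>>> send_rows:
  series:
    - [60, [0, 0, 0.8], [0, 0, 0]]
    - [60, [0, 0, 0.8], [0, 0, 0]]
    - [60, [-0.8, 0, 0], [0, 0, 0]]
    - [60, [-0.8, 0, 0], [0, 0, 0]]
    - [60, [0, 0, 0], [0, 0, 0]]

```text
clock: 38.2
eef_pos: [439.1, -7.5, 224.4]
tool_rot: [-3.141, -0.002, -3.084]
force: [1.4, 0.3, -0.2]
width: 60.2
gripper_force: 0.0
```

Run:
```python
from h import *
pinslide(); d=slots(); save(d,'s10.png',(190,110,350,260),4)
t=grab('top'); 
for f in feet(t):
    if f['size'].min()>25 and f['top'][0]>200: print(f['top'],f['hsv'])
P=cloud(t); z=P[...,2]; print('block',P[(t['img'][...,0]>150)&(t['img'][...,2]<40)].mean(0).round(1))
```

```text
head top 121.7 xy [538.4 -12. ] 131
slide est from jaw 10.3 714
top -128 75.3 -127.6 100.4 50
top -64 74.8 -62.5 100.8 50
top 64 75.1 64.1 100.6 46
top 128 75.1 127.9 99.3 49
side -128 71.9 -130.9 100.0 70
side -64 71.9 -64.7 99.1 63
side 64 72.7 62.2 99.5 45
side 128 71.8 124.8 99.6 45
[ 708.2 -292.9   94.7] [ 90.    9.  105.5]
[ 564.1 -263.3   83.8] [110. 193. 115.]
[ 359.  -130.9   84.2] [  2. 204. 136.]
[ 266.6 -217.9   83.9] [  2. 205. 127.]
[ 276.7 -324.7   83.2] [ 89. 193.  99.]
block [nan nan nan]
```

View pics/s10.png

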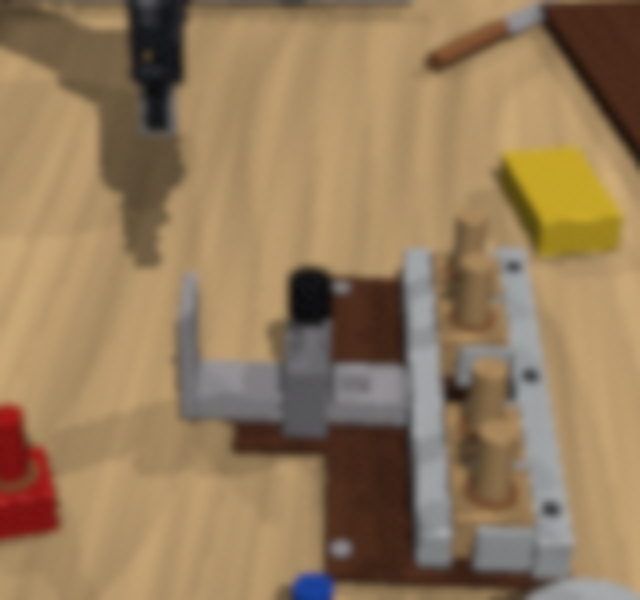

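The jaw grips the feet at (490,460), (488,390), (472,290) and (470,240). The pin stands in its bore at (310,295), head top about 120 mm, so its tip is on the blade. The look-alikes haven't moved and the robot is clear, so I'm handing in.

```bash
python3 -c "
from h import *
print(ctrl.finish_job())"
```

```text
the job is handed in; nothing more can be done
None
```

The job is handed in: all four feet present stand upright in slots 0, 1, 3 and 4, gripped by the closed jaw, and the pin is back in its bore on the slide; I did not touch the bottle, tin or sanding block, though I did not re-measure them at the end.

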